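# Take a moisture reading on the marked board

### The arm

A 7-joint arm with a two-finger parallel gripper is mounted at the origin on the work surface. World frame = base frame: x ahead of the robot, y to its left, z up, the work surface at z = 0. Lengths are in m, angles in rad, forces in N, time in s.
With the tool pointing down it reaches from about 0.4 to 0.85 m from the base axis. Payload 10.4 kg.
Tool frame: the origin (TCP) lies on the centre line of the jaws, within the pads' length; the fingertips stand r.tip_extent ahead of it and the grasp point (between the pads) lies 3 mm ahead of it (r.tip_extent is the distance from the TCP to the fingertips, in m); z points along the fingers, y is the direction in which the jaws open and shut (so a half turn about z gives the same grasp; the last joint's range is limited). The gripper opens to 87 mm and grips with 3 to 60 N. Pads are 19 mm wide; open, the fingers measure 117 mm over their backs; the gripper's body (75 mm by 190 mm) begins 51 mm behind the grasp point.
Start: joints at [1.174, 0.332, -0.065, 1.46, 0.022, 1.35, -0.088], TCP at [0.228, -0.582, 0.245] pointing down, gripper open.
Joint ranges: [-2.6, 2.6], [-0.5, 2.12], [-1.47, 1.34], [0.16, 2.42], [-1.27, 4.41], [0.06, 2.06], [-2.6, 2.6]. Speed limits (rad/s): [2.22, 2.22, 2.79, 2.79, 3.14, 3.14, 3.14].

### API

Orientations are given as a unit quaternion [x, y, z, w].
In Python, from bench import r gives the robot as it stands. The module is installed in compiled form; this text tells all that it offers.
- The arm moves only by the shell command python3 -m jog 'ROWS' [FORCE]. ROWS is JSON, a list of rows, each a list of 5 numbers: the shift along the tool's x, y, z in cm, then the turn about the tool's z in rad, then the closure, from 0 (fully open) to 1 (shut). A call has exactly 10 rows; each row shifts and turns the pose as measured when the row begins, along the tool's axes as they then stand; what a row does not reach is not made up. A row lasts 1/10 s, in which the tool goes at most 50 mm and 8.59 degrees, less where a joint would pass 70% of its speed; a pose out of reach is approached as far as the arm can. A call with a gripper value outside its range is refused whole. The fingers move at their own pace and stop on an object; FORCE is the grip in N (left out, the last holds). Time passes only in rows, so rows that do not move let the fingers close, or fill a call up. It gives the time, the measured TCP pose, the force and the opening at its end, in the units of the state.
- r.read_state(): the state, without advancing time (a new reading comes with each control period).
- r.camera(name): name is "scene" or "top" or "wrist"; returns a dict with "pixels" (420x560x3 uint8, red, green, blue), "fx", "fy", "cx", "cy" (pixels), "camera_from_world" (4x4, takes a point from world to camera coordinates). Camera axes: x right, y up, looking along -z (the intrinsics and any distortion apply to the point x, -y, -z); pixel columns grow to the right and rows downward; lengths in m; the calibration is good to about 2 mm. A picture is of the moment at which its call begins. There is no depth.
- r.close_job(): hands the job in, once; it reports no verdict.
The state is a dict: "time": time; "joint_positions": joint angles; "joint_vel": joint speeds; "joint_torque": joint torques, N m; "ee_pos": TCP position; "eef_rot": TCP orientation; "ft_force": force on the tool from outside, world axes, zero at the start; "torque": the same for the moment, N m; "width": finger opening in m.
Only numpy, scipy, OpenCV 4.12 (cv2) and the standard library are available. Lean on these libraries where they do the work, as an engineer would, in place of code of your own. Each camera call takes 0.05 s, during which the arm holds its last target. There are 200 camera calls.

### The job

Take the yellow moisture meter out of its holder and, before the reading, check it on the grey reference block: press one sprung foot on each brass stud, meter upright, for a good second. Then take the reading at the blue crayon cross on the board: hold the meter upright, centred on the cross, its two feet in line with the grain (the long way of the board), pressed lightly so that the sprung feet go about half-way in. Finish while holding it there, still gripped and pressed, and without ever pressing hard or shifting the boards, the block or the other things on the bench.

Things in the scene. Friction and masses are not known exactly. Their poses are not given: they have to be found in the camera images.
- meter_center (a point): Centre of the moisture meter's yellow case, a box 28 (x) x 58 (y) x 118 (z) mm; the loose meter (0.23 kg) starts upright in the holder, feet down. z: up to the case's top; y: its width, also the line of the two feet; x: its thickness, screen on -x. The upper 73 mm of the case stand clear of the holder: grip there across the 28 mm. Turned half round about z it works the same.
- meter: The same meter; origin midway between the faces of its two feet when fully out, 91 mm below meter_center, same axes; in the holder 8 mm above the bench. Under the yellow case is a black nose 22 x 40 x 20 mm, and under that the feet.
- feet_mid (a point): Point midway between the undersides of the two feet, moving with them; 91 mm below the case's centre with the feet fully out. Each foot is a rubber-tipped steel pin 9 mm in diameter, 12 mm out of the nose; foot centres are 30 mm apart along the meter's y.
- foot_a (a point): Centre of the contact face of the foot at +15 mm along the meter's y.
- foot_b (a point): Centre of the contact face of the foot at -15 mm along the meter's y.
- meter_head (a joint): How far the two feet, which slide together, are pushed into the nose: 0 fully out to 0.007 m fully in, along the meter's z. Spring: they start to move at about 2 N in all and then take 2 N more for each millimetre (half-way in, 3.5 mm, is about 9 N; fully in about 16 N).
- holder: Grey open-topped holder screwed to the bench, a pocket 31 x 61 mm inside (1.5 mm play around the meter), 41 x 71 mm outside (97 mm over its two screw ears in y), rim 85 mm above the bench; origin under its centre at bench height, z up, y along the pocket's long way. The meter's case goes 45 mm deep into it and lifts straight out.
- ref_block: Loose grey reference block 42 (x) x 70 (y) x 22 (z) mm, 0.25 kg, lying on the bench; origin at the centre of its underside, z up. Two brass studs 16 mm in diameter stand 2 mm out of its top, 30 mm apart along its y.
- stud_a (a point): Centre of the top face of the stud at +15 mm along the block's y, 24 mm above the bench. Either foot may go on either stud.
- stud_b (a point): Centre of the top face of the stud at -15 mm along the block's y, 24 mm above the bench.
- board: The marked board, loose, planed hardwood 280 (x, along the grain) x 110 (y) x 26 (z) mm, about 0.55 kg, lying flat on the bench; origin at the centre of its underside, z up. It bears the blue crayon cross; another board just like it has no mark.
- mark (a point): Centre of the blue crayon cross (44 mm across) on the top face of the marked board, 26 mm above the bench, 60 mm from the board's centre towards its -x end; x is along the grain, z up.
- plain_board: A loose board like the marked one, 280 x 110 x 26 mm, but without a cross; origin at the centre of its underside. To be left alone.
- leg: Loose turned table leg of pale wood, 420 mm long, 44 mm thick, lying along its x; origin on the bench under its axis, half-way along its length. To be left alone.
- tape: Loose red tape measure 74 x 38 x 64 mm standing on edge; origin at the centre of its underside. To be left alone.
- sander: Loose cork sanding block 116 x 65 x 32 mm; origin at the centre of its underside. To be left alone.

How it is judged:
By the outcome, as a careful person would: the job done as asked, in the order asked, and still so for the second after the job is handed in, while the arm keeps its last pose, push and grip.
It also fails if it takes over 51 s, if anything falls off the work surface, if the arm or the gripper's body presses on something with over 40 N, if the wrist force passes 120 N, or if a joint passes its speed limit or range.

## Working session

There is one attempt and no reset: what is moved stays moved. The work goes in short steps, Python scripts to look and compute and a shell command to move; the robot and the scene stay as the last step left them, time stands still between calls to the robot, and variables do not carry over. Pictures are saved under pics/ and viewed, about 8 in all and at most 12, crops included, and the job is handed in when it is done.

```bash
mkdir -p pics
cat > h.py <<'E'
import numpy as np, cv2
from bench import r
def cam(n,save=None):
    c=r.camera(n)
    if save: cv2.imwrite('pics/'+save,np.ascontiguousarray(c['pixels'][:,:,::-1]))
    return c
def ray(c,u,v):
    T=np.array(c['camera_from_world']);R=T[:3,:3];t=T[:3,3]
    d=np.array([(u-c['cx'])/c['fx'],-(v-c['cy'])/c['fy'],-1.])
    return -R.T@t,R.T@d
def plane(c,u,v,z):
    o,d=ray(c,u,v); return o+d*(z-o[2])/d[2]
def proj(c,p):
    T=np.array(c['camera_from_world']);q=T[:3,:3]@np.array(p)+T[:3,3]
    return c['cx']+c['fx']*q[0]/-q[2], c['cy']-c['fy']*q[1]/-q[2]
E
python3 - <<'E'
from h import *
print(r.read_state(), r.tip_extent)
for n in('top','scene'):
    c=cam(n,n+'0.png'); print({k:v for k,v in c.items() if k!='pixels'})
E
```

```text
{'time': 0.0, 'joint_positions': array([ 1.17435503,  0.33286558, -0.0647061 ,  1.46097085,  0.02158347,
        1.34988805, -0.08846768]), 'joint_vel': array([ 0.0009322 , -0.00032296, -0.00130579,  0.00099144,  0.00047162,
       -0.00090485,  0.00051706]), 'joint_torque': array([-1.23788464e-03, -6.23251891e+01,  2.37160519e-02, -3.89902639e+01,
       -6.13794895e-02,  3.97442293e-02,  1.23721024e-04]), 'ee_pos': array([ 0.22811603, -0.5814894 ,  0.24374376]), 'eef_rot': array([ 9.82575678e-01,  1.85861565e-01, -1.57761103e-04, -7.00986783e-04]), 'ft_force': array([-0.22015459, -0.33500648, -0.26342133]), 'torque': array([ 0.01033212, -0.02233642, -0.01920311]), 'width': 0.08710134586461266} 0.022
{'fx': 511.8906193400995, 'fy': 511.8906193400995, 'cx': 275.5922393368249, 'cy': 203.50046228251878, 'camera_from_world': array([[ 3.51152127e-03, -9.99993036e-01,  1.26409385e-03,
        -6.00605133e-03],
       [ 9.97605375e-01,  3.59044809e-03,  6.90697055e-02,
        -5.61648934e-01],
       [-6.90737631e-02,  1.01852708e-03,  9.97611035e-01,
        -1.47803367e+00],
       [ 0.00000000e+00,  0.00000000e+00,  0.00000000e+00,
         1.00000000e+00]])}
{'fx': 525.9060175237439, 'fy': 525.9060175237439, 'cx': 286.79681935489873, 'cy': 205.6019168599486, 'camera_from_world': array([[-0.57854605,  0.81541242, -0.01967379,  0.32118838],
       [-0.5562853 , -0.37682208,  0.74064282,  0.2143655 ],
       [ 0.59651583,  0.43944022,  0.67161087, -1.80122037],
       [ 0.        ,  0.        ,  0.        ,  1.        ]])}
```

View pics/top0.png

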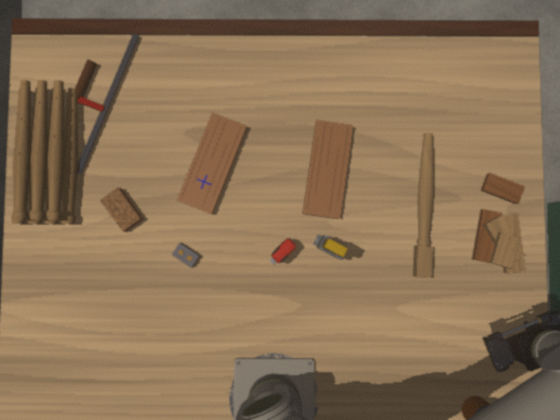

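View pics/scene0.png

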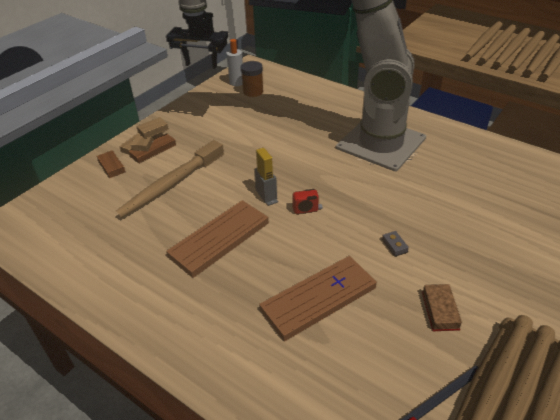

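The top view shows the meter at about (335,247), the tape at (285,250), the reference block at (186,255), and the cross at (204,182). In the scene view the meter is at (265,170), the block at (396,243), and the cross at (338,281).

Run:
```python
import cv2,numpy as np
from h import *
t=cv2.imread('pics/top0.png')
def cr(im,u,v,h=25): return cv2.resize(im[v-h:v+h,u-h:u+h],(400,400),interpolation=cv2.INTER_CUBIC)
cv2.imwrite('pics/m0.png',np.hstack([cr(t,335,247),cr(t,186,255)]))
c=r.camera('top'); hsv=cv2.cvtColor(t,cv2.COLOR_BGR2HSV)
def blob(m,win,nm,z):
    k=np.zeros_like(m);x0,y0,x1,y1=win;k[y0:y1,x0:x1]=m[y0:y1,x0:x1]
    v,u=np.nonzero(k);rr=cv2.minAreaRect(np.c_[u,v].astype(np.float32))
    print(nm,len(u),u.mean(),v.mean(),rr,plane(c,u.mean(),v.mean(),z))
    w=np.array([plane(c,*p,z)[:2] for p in cv2.boxPoints(rr)]);print(w.round(4).tolist())
blob(cv2.inRange(hsv,(20,140,90),(35,255,255)),(305,225,365,270),'yellow',.158)
blob(cv2.inRange(hsv,(105,90,40),(135,255,255)),(185,160,225,200),'cross',.026)
print(hsv[247,338],hsv[255,186],hsv[182,204],hsv[150,215],hsv[260,230])
b=cv2.inRange(hsv,(5,110,0),(16,255,150)); blob(b,(170,105,255,220),'board',.026)
g=cv2.inRange(hsv,(0,0,40),(180,70,150)); blob(g,(165,235,208,275),'block',.022)
```

```text
yellow 246 335.2682926829268 247.0650406504065 ((335.30279541015625, 246.9947967529297), (23.588233947753906, 10.647058486938477), 28.072484970092773) [ 0.43740484 -0.16174607  0.158     ]
[[0.4397, -0.1278], [0.4645, -0.1411], [0.4355, -0.1959], [0.4108, -0.1825]]
cross 20 204.0 181.55 ((203.50001525878906, 181.00001525878906), (8.930500030517578, 7.5661187171936035), 60.2551155090332) [0.6247209  0.20531576 0.026     ]
[[0.6321, 0.2229], [0.6433, 0.2039], [0.6205, 0.1907], [0.6094, 0.2097]]
[ 23 203 158] [  6  25 104] [125 132 135] [ 13 127 131] [ 17  99 172]
board 3542 212.00141163184642 162.2540937323546 ((211.93348693847656, 162.86846923828125), (39.33577346801758, 95.85493469238281), 21.540973663330078) [0.6816131  0.18263734 0.026     ]
[[0.5697, 0.286], [0.8338, 0.1867], [0.791, 0.0785], [0.528, 0.179]]
block 311 185.4951768488746 254.7524115755627 ((185.65382385253906, 254.7692108154297), (24.68415641784668, 14.97690486907959), 33.690067291259766) [0.41158549 0.25671014 0.022     ]
[[0.4132, 0.2981], [0.4493, 0.2746], [0.4099, 0.2144], [0.3739, 0.238]]
```

View pics/m0.png

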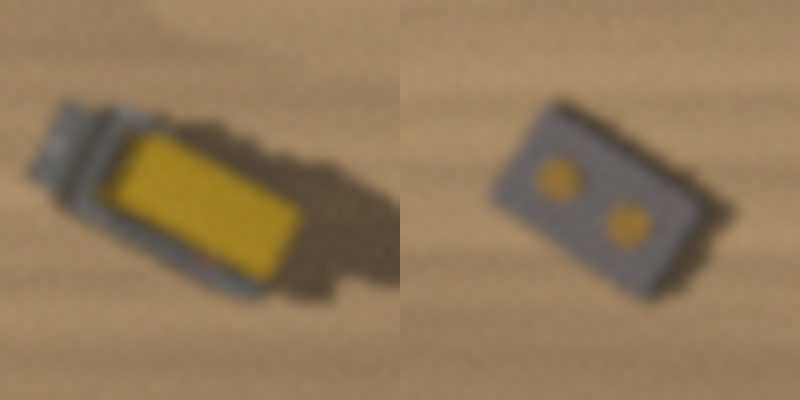

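```bash
cat >> h.py <<'E'
from scipy.spatial.transform import Rotation as Ro
def goto(x,y,z,yawx,s=None):
    """remaining shift in tool axes (cm) and turn about tool z, to TCP target with tool x at yawx deg"""
    s=s or r.read_state(); R=Ro.from_quat(s['eef_rot']).as_matrix()
    d=R.T@(np.array([x,y,z])-s['ee_pos'])*100
    yw=np.degrees(np.arctan2(R[1,0],R[0,0])); a=(yw-yawx+180)%360-180
    print('t',round(s['time'],2),'pos',s['ee_pos'].round(4),'yawx',yw.round(2),'tilt',R[:,2].round(4),'F',s['ft_force'].round(2),'w',round(s['width'],4))
    print('shift cm',d.round(2),'turn',np.radians(a).round(3),'q',s['joint_positions'].round(2))
E
python3 -m jog '[[3.4,-3.1,0,0,0],[3.4,-3.1,0,0,0],[3.4,-3.1,0,0,0],[3.4,-3.1,0,0,0],[3.4,-3.1,0,0,0],[3.4,-3.1,0,0,0],[3.4,-3.1,0,0,0],[3.4,-3.1,0,0,0],[3.4,-3.1,0,0,0],[3.4,-3.1,0,0,0]]' 40
python3 -c "
from h import *
goto(.4374,-.1617,.25,62.1)"
```

```text
time: 1.15
ee_pos: [0.4339, -0.1588, 0.2405]
eef_rot: [0.984, 0.18, -0.002, -0.001]
ft_force: [1.2, -1.3, -0.1]
width: 0.0868
t 1.15 pos [ 0.4339 -0.1588  0.2405] yawx 20.71 tilt [-4.8e-03  4.0e-04 -1.0e+00] F [ 1.23 -1.26 -0.14] w 0.0868
shift cm [ 0.22  0.39 -0.95] turn -0.722 q [ 0.72  0.   -0.46  1.85  0.    1.29 -0.95]
```

```bash
python3 -m jog '[[0.2,0.4,-1.5,0,0],[0,0,0,-0.14,0],[0,0,0,-0.14,0],[0,0,0,-0.14,0],[0,0,0,-0.14,0],[0,0,0,-0.14,0],[0,0,0,-0.02,0],[0,0,0,0,0],[0,0,0,0,0],[0,0,0,0,0]]'
python3 -c "
from h import *
goto(.4374,-.1617,.25,62.1)
cam('wrist','w1.png')"
```

```text
time: 2.15
ee_pos: [0.4395, -0.1527, 0.2552]
eef_rot: [0.849, 0.529, -0.002, -0.002]
ft_force: [0.1, 0.2, -0.6]
width: 0.0868
t 2.15 pos [ 0.4395 -0.1527  0.2552] yawx 63.87 tilt [-0.006   0.0021 -1.    ] F [ 0.06  0.16 -0.57] w 0.0868
shift cm [-0.9   0.21  0.52] turn 0.031 q [ 0.71  0.   -0.47  1.82  0.    1.33 -0.21]
```

View pics/w1.png

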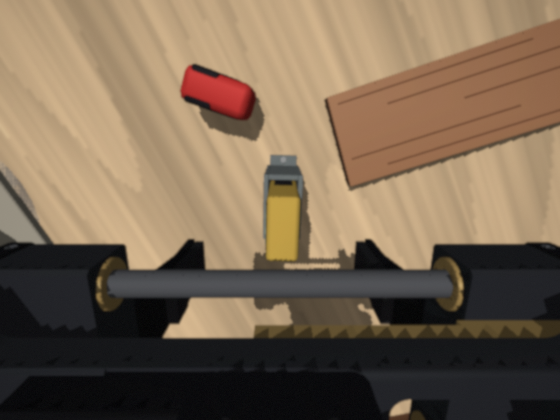

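The wrist view shows the meter between the fingers at about (283,220), with yellow columns 267–300. The tape at (218,92) and the plain board are well clear.

Run:
```python
from h import *
c=r.camera('wrist');im=c['pixels'];hsv=cv2.cvtColor(im,cv2.COLOR_RGB2HSV)
m=cv2.inRange(hsv,(20,140,60),(35,255,255));m[:,:255]=0;m[:,312:]=0;m[265:]=0
T=np.array(c['camera_from_world']);print('cam',-T[:3,:3].T@T[:3,3])
for v in range(180,264,4):
    u=np.nonzero(m[v])[0]
    if len(u): print(v,u.min(),u.max(),im[v,283],plane(c,u.min()-.5,v,.158)[:2].round(4),plane(c,u.max()+.5,v,.158)[:2].round(4))
```

```text
cam [ 0.47267561 -0.08818984  0.39457143]
184 270 295 [52 43 27] [ 0.4449 -0.1233] [ 0.4635 -0.1324]
188 270 295 [120  98  44] [ 0.4435 -0.1262] [ 0.4621 -0.1353]
192 269 296 [120  99  44] [ 0.4413 -0.1288] [ 0.4614 -0.1386]
196 268 297 [149 122  55] [ 0.4391 -0.1313] [ 0.4607 -0.1419]
200 268 299 [193 158  72] [ 0.4376 -0.1343] [ 0.4608 -0.1456]
204 267 299 [194 160  73] [ 0.4354 -0.1369] [ 0.4594 -0.1486]
208 267 299 [194 160  73] [ 0.4339 -0.1399] [ 0.458  -0.1516]
212 267 299 [192 160  73] [ 0.4324 -0.1429] [ 0.4565 -0.1547]
216 267 299 [193 159  72] [ 0.4309 -0.1459] [ 0.4551 -0.1577]
220 267 298 [193 159  72] [ 0.4293 -0.149 ] [ 0.4529 -0.1605]
224 267 298 [192 158  72] [ 0.4278 -0.1521] [ 0.4514 -0.1636]
228 267 298 [193 158  71] [ 0.4262 -0.1552] [ 0.45   -0.1667]
232 267 298 [192 157  71] [ 0.4246 -0.1583] [ 0.4485 -0.1699]
236 267 298 [191 157  71] [ 0.423  -0.1614] [ 0.447  -0.1731]
240 267 297 [192 157  72] [ 0.4214 -0.1646] [ 0.4447 -0.1759]
244 267 297 [190 157  72] [ 0.4198 -0.1678] [ 0.4432 -0.1792]
248 267 297 [189 156  71] [ 0.4182 -0.171 ] [ 0.4417 -0.1824]
252 266 297 [190 157  71] [ 0.4158 -0.1739] [ 0.4401 -0.1857]
256 266 297 [188 156  71] [ 0.4142 -0.1772] [ 0.4386 -0.189 ]
260 270 295 [125 103  51] [ 0.4156 -0.1819] [ 0.4355 -0.1916]
```

```bash
python3 -m jog '[[-0.85,0.2,3,0.025,0],[0,0,3,0,0],[0,0,3,0,0],[0,0,1,0,0],[0,0,0,0,0],[0,0,0,0,0],[0,0,0,0,0],[0,0,0,0,0],[0,0,0,0,0],[0,0,0,0,0]]'
python3 -c "
from h import *
goto(.438,-.161,.128,62.5)"
```

```text
time: 3.25
ee_pos: [0.4406, -0.1625, 0.1584]
eef_rot: [0.856, 0.516, 0.001, 0.002]
ft_force: [0.3, -0.1, -0.6]
width: 0.0866
t 3.25 pos [ 0.4406 -0.1625  0.1584] yawx 62.16 tilt [ 0.0032 -0.0019 -1.    ] F [ 0.27 -0.09 -0.64] w 0.0866
shift cm [ 0.01 -0.31  3.04] turn -0.006 q [ 0.71  0.09 -0.47  1.95  0.05  1.11 -0.27]
```

```bash
python3 -m jog '[[0,-0.3,0,0,0],[0,0,1.5,0,0],[0,0,1.5,0,0],[0,0,0,0,0],[0,0,0,0,1],[0,0,0,0,1],[0,0,0,0,1],[0,0,0,0,1],[0,0,0,0,1],[0,0,0,0,1]]' 40
python3 -c "
from h import *
goto(.438,-.161,.128,62.5)"
```

```text
time: 4.25
ee_pos: [0.4391, -0.1613, 0.1314]
eef_rot: [0.856, 0.516, 0.002, 0.004]
ft_force: [0.5, -0.9, -0.2]
width: 0.0468
t 4.25 pos [ 0.4391 -0.1613  0.1314] yawx 62.15 tilt [ 0.0077 -0.0042 -1.    ] F [ 0.54 -0.87 -0.15] w 0.0468
shift cm [-0.03 -0.12  0.34] turn -0.006 q [ 0.7   0.11 -0.47  1.99  0.06  1.05 -0.28]
```

```bash
python3 -m jog '[[0,-0.05,0.2,0,1],[0,0,0,0,1],[0,0,0,0,1],[0,0,0,0,1],[0,0,0,0,1],[0,0,0,0,1],[0,0,0,0,1],[0,0,0,0,1],[0,0,0,0,1],[0,0,0,0,1]]' 40
python3 -c "
from h import *
goto(.438,-.161,.128,62.5)"
```

```text
time: 5.25
ee_pos: [0.4386, -0.1611, 0.1293]
eef_rot: [0.856, 0.516, 0.002, 0.004]
ft_force: [0.1, -0.0, 0.1]
width: 0.0281
t 5.25 pos [ 0.4386 -0.1611  0.1293] yawx 62.15 tilt [ 0.0075 -0.0042 -1.    ] F [ 0.07 -0.03  0.1 ] w 0.0281
shift cm [-0.02 -0.06  0.13] turn -0.006 q [ 0.7   0.11 -0.47  1.99  0.06  1.04 -0.28]
```

```bash
python3 -m jog '[[0,0,-1,0,1],[0,0,-1.5,0,1],[0,0,-1.5,0,1],[0,0,-1.5,0,1],[0,0,-1.5,0,1],[0,0,-2,0,1],[0,0,-2,0,1],[0,0,-2,0,1],[0,0,0,0,1],[0,0,0,0,1]]'
python3 -c "
from h import *
goto(.4116,.2567,.22,56.8)"
```

```text
time: 6.25
ee_pos: [0.4357, -0.1593, 0.2669]
eef_rot: [0.856, 0.517, 0.001, 0.002]
ft_force: [-0.1, -0.0, -2.3]
width: 0.0277
t 6.25 pos [ 0.4357 -0.1593  0.2669] yawx 62.23 tilt [ 0.0047 -0.0026 -1.    ] F [-0.1  -0.03 -2.28] w 0.0277
shift cm [ 35.69 -21.55   4.57] turn 0.095 q [ 0.72 -0.02 -0.46  1.81 -0.01  1.34 -0.22]
```

```bash
python3 -m jog '[[2,-1.2,0,0,1],[3.6,-2.2,0,0,1],[3.8,-2.3,0,0,1],[3.8,-2.3,0,0,1],[3.8,-2.3,0,0,1],[3.8,-2.3,0,0.05,1],[3.8,-2.3,0,0.05,1],[3.8,-2.3,0,0,1],[3.2,-1.8,0,0,1],[2,-1.2,0,0,1]]'
python3 -c "
from h import *
goto(.4116,.2567,.22,56.8)"
```

```text
time: 7.25
ee_pos: [0.4216, 0.2419, 0.2564]
eef_rot: [0.884, 0.467, -0.003, 0.0]
ft_force: [0.4, -0.7, -2.9]
width: 0.0276
t 7.25 pos [0.4216 0.2419 0.2564] yawx 55.7 tilt [-0.0052 -0.0029 -1.    ] F [ 0.36 -0.74 -2.86] w 0.0276
shift cm [ 0.68 -1.66  3.65] turn -0.019 q [ 0.31  0.1  -0.97  1.75  0.08  1.34 -1.27]
```

```bash
python3 -m jog '[[0.3,-0.8,2,-0.02,1],[0.3,-0.8,2,0,1],[0,0,0.5,0,1],[0,0,0,0,1],[0,0,0,0,1],[0,0,0,0,1],[0,0,0,0,1],[0,0,0,0,1],[0,0,0,0,1],[0,0,0,0,1]]'
python3 -c "
from h import *
goto(.4116,.2567,.1700,56.8)
cam('wrist','w2.png');cam('scene','s2.png')
a=cv2.imread('pics/w2.png');b=cv2.imread('pics/s2.png')[190:310,330:450]
cv2.imwrite('pics/m2.png',np.hstack([cv2.resize(a,(480,360)),cv2.resize(b,(320,320))[:,:].copy()] if 0 else [cv2.resize(a,(480,360)),cv2.copyMakeBorder(cv2.resize(b,(320,320)),0,40,0,0,0)]))"
```

```text
time: 8.25
ee_pos: [0.4105, 0.2581, 0.2094]
eef_rot: [0.878, 0.478, -0.004, -0.001]
ft_force: [0.4, 0.4, -1.8]
width: 0.0275
t 8.25 pos [0.4105 0.2581 0.2094] yawx 57.09 tilt [-7.5e-03 -9.0e-04 -1.0e+00] F [ 0.37  0.37 -1.77] w 0.0275
shift cm [-0.04  0.19  3.93] turn 0.005 q [ 0.27  0.15 -0.98  1.82  0.13  1.24 -1.32]
```

View pics/m2.png

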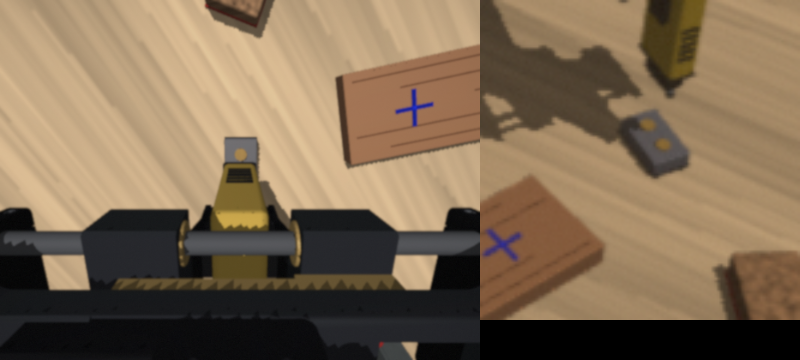

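Wrist view (left, at 6/7 scale): the near stud is at about full-scale (280,181), and the cross is at about (483,125). Scene crop (right) shows both studs, at about full-scale (393,237) and (398,244).

Run:
```python
from h import *
def cents(im,lo,hi,win,amin):
    hsv=cv2.cvtColor(im,cv2.COLOR_BGR2HSV);m=cv2.inRange(hsv,lo,hi);k=np.zeros_like(m);x0,y0,x1,y1=win;k[y0:y1,x0:x1]=m[y0:y1,x0:x1]
    n,_,st,ce=cv2.connectedComponentsWithStats(k)
    return [(st[i,4],ce[i],st[i,:4]) for i in range(1,n) if st[i,4]>=amin]
for n,f,wins in (('top','top0.png',(170,240,205,270)),('scene','s2.png',(380,225,412,258)),('wrist','w2.png',(262,160,300,189))):
    c=r.camera(n);im=cv2.imread('pics/'+f)
    for a,p,b in cents(im,(12,100,80),(30,255,255),wins,5): print(n,'stud',a,p.round(1),b,plane(c,*p,.024).round(4))
    w={'top':(185,165,225,200),'scene':(320,265,360,300),'wrist':(440,90,530,150)}[n]
    for a,p,b in cents(im,(105,90,40),(135,255,255),w,8): print(n,'cross',a,p.round(1),b,plane(c,b[0]+b[2]/2-.5,b[1]+b[3]/2-.5,.026).round(4),plane(c,*p,.026).round(4))
    if n=='wrist':
        hsv=cv2.cvtColor(im,cv2.COLOR_BGR2HSV);
        m=cv2.inRange(hsv,(0,0,70),(180,60,200))
        for v in (164,170,176,182,186):
            u=np.nonzero(m[v,250:310])[0]+250; print(v,u.min(),u.max(),plane(c,u.min()-.5,v,.022).round(4),plane(c,u.max()+.5,v,.022).round(4))
```

```text
top stud 6 [178.5 240.5] [177 240   4   2] [0.4527 0.2773 0.024 ]
top stud 5 [183.4 240.8] [183 240   2   3] [0.4519 0.2631 0.024 ]
top stud 6 [200.8 241. ] [199 240   5   3] [0.4515 0.2125 0.024 ]
top stud 7 [192. 245.] [191 242   3   7] [0.4399 0.2379 0.024 ]
top stud 6 [196.3 243.2] [195 242   3   4] [0.4452 0.2255 0.024 ]
top stud 13 [172.2 247.2] [170 244   6   8] [0.4332 0.2954 0.024 ]
top stud 5 [188.2 244.6] [187 244   3   2] [0.441 0.249 0.024]
top stud 9 [200.2 246.4] [199 244   3   6] [0.4358 0.2141 0.024 ]
top stud 11 [197.6 250.8] [194 249   8   5] [0.4231 0.2214 0.024 ]
top stud 17 [180.4 252. ] [178 250   5   5] [0.4195 0.2714 0.024 ]
top stud 8 [202.5 252.9] [201 251   4   4] [0.4172 0.2072 0.024 ]
top stud 21 [189. 258.] [187 256   5   5] [0.4023 0.2461 0.024 ]
top stud 15 [182.  266.1] [179 264   7   6] [0.3789 0.266  0.024 ]
top stud 5 [202.4 264.8] [201 264   4   3] [0.3829 0.207  0.024 ]
top stud 5 [195.2 266.8] [194 266   4   3] [0.3771 0.2278 0.024 ]
top cross 15 [204.5 181.7] [202 180   8   4] [0.6249 0.2009 0.026 ] [0.6242 0.2038 0.026 ]
scene stud 20 [392.5 236.5] [390 235   6   4] [0.4022 0.2463 0.024 ]
scene stud 6 [381.  241.5] [380 241   3   2] [0.4367 0.2293 0.024 ]
scene stud 17 [398.1 243.6] [396 242   5   4] [0.4178 0.2709 0.024 ]
scene cross 43 [337.7 281.3] [332 276  13  11] [0.6215 0.2056 0.026 ] [0.6226 0.2055 0.026 ]
wrist stud 145 [280.3 180.1] [274 174  14  14] [0.4192 0.2716 0.024 ]
wrist cross 387 [482.9 125.2] [462 104  43  44] [0.6241 0.2069 0.026 ] [0.6242 0.2073 0.026 ]
164 262 299 [0.4115 0.297  0.022 ] [0.4458 0.2748 0.022 ]
170 262 300 [0.4079 0.2916 0.022 ] [0.4433 0.2687 0.022 ]
176 262 299 [0.4042 0.2862 0.022 ] [0.4389 0.2638 0.022 ]
182 262 299 [0.4005 0.2807 0.022 ] [0.4355 0.2582 0.022 ]
186 262 299 [0.3981 0.277  0.022 ] [0.4331 0.2544 0.022 ]
```

```bash
python3 -m jog '[[0.1,0,2,0.005,1],[0,0,2,0,1],[0,0,1.3,0,1],[0,0,0,0,1],[0,0,0,0,1],[0,0,0,0,1],[0,0,0,0,1],[0,0,0,0,1],[0,0,0,0,1],[0,0,0,0,1]]'
python3 -c "
from h import *
goto(.4113,.259,.1420,56.7)"
```

```text
time: 9.5
ee_pos: [0.4121, 0.2602, 0.1577]
eef_rot: [0.88, 0.476, -0.001, -0.001]
ft_force: [-0.6, 0.4, -1.8]
width: 0.0278
t 9.5 pos [0.4121 0.2602 0.1577] yawx 56.8 tilt [-3.5e-03  9.0e-04 -1.0e+00] F [-0.58  0.42 -1.8 ] w 0.0278
shift cm [-0.14  0.    1.57] turn 0.002 q [ 0.24  0.22 -0.97  1.88  0.19  1.14 -1.38]
```

```bash
python3 -m jog '[[-0.12,0,0.3,0,1],[0,0,0.3,0,1],[0,0,0.3,0,1],[0,0,0.2,0,1],[0,0,0,0,1],[0,0,0,0,1],[0,0,0,0,1],[0,0,0,0,1],[0,0,0,0,1],[0,0,0,0,1]]'
python3 -c "
from h import *
goto(.4111,.259,.1420,56.7)
cam('scene','s3.png');cam('wrist','w3.png')
a=cv2.imread('pics/w3.png')[120:290,190:370];b=cv2.imread('pics/s3.png')[175:265,350:440]
cv2.imwrite('pics/m3.png',np.hstack([cv2.resize(a,(400,400)),cv2.resize(b,(400,400),interpolation=cv2.INTER_CUBIC)]))"
```

```text
time: 10.5
ee_pos: [0.4113, 0.2591, 0.1456]
eef_rot: [0.88, 0.476, -0.001, -0.001]
ft_force: [0.2, -0.1, -2.5]
width: 0.0276
t 10.5 pos [0.4113 0.2591 0.1456] yawx 56.81 tilt [-3.7e-03  9.0e-04 -1.0e+00] F [ 0.17 -0.14 -2.49] w 0.0276
shift cm [-0.02 -0.01  0.36] turn 0.002 q [ 0.23  0.23 -0.96  1.9   0.21  1.12 -1.39]
```

View pics/m3.png

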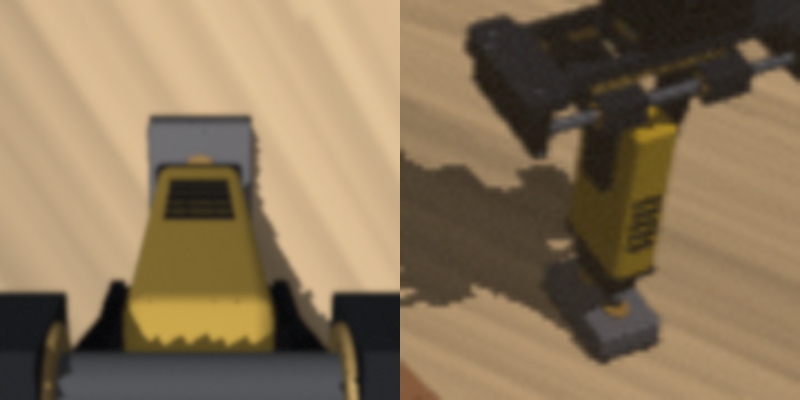

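The feet are right above the studs: the stud shows centred under the case (200,160 in the left crop), and in the right crop a foot is on the brass. Next I press gently.

```bash
python3 -m jog '[[0,0,0.1,0,1],[0,0,0.1,0,1],[0,0,0.1,0,1],[0,0,0.05,0,1],[0,0,0,0,1],[0,0,0,0,1],[0,0,0,0,1],[0,0,0,0,1],[0,0,0,0,1],[0,0,0,0,1]]'
python3 -c "
from h import *
goto(.4111,.259,.1420,56.7)"
```

```text
time: 11.6
ee_pos: [0.4114, 0.2593, 0.1432]
eef_rot: [0.88, 0.476, -0.001, -0.001]
ft_force: [-2.6, -1.2, 4.2]
width: 0.0277
t 11.6 pos [0.4114 0.2593 0.1432] yawx 56.8 tilt [-3.2e-03  2.0e-04 -1.0e+00] F [-2.58 -1.18  4.22] w 0.0277
shift cm [-0.04 -0.01  0.12] turn 0.002 q [ 0.23  0.24 -0.96  1.9   0.21  1.11 -1.4 ]
```

```bash
python3 -m jog '[[-0.02,-0.02,0.06,0,1],[0,0,0.03,0,1],[0,0,0,0,1],[0,0,0,0,1],[0,0,0,0,1],[0,0,0,0,1],[0,0,0,0,1],[0,0,0,0,1],[0,0,0,0,1],[0,0,0,0,1]]'
python3 -c "
from h import *
goto(.4111,.259,.1420,56.7)"
python3 -m jog '[[0,0,0,0,1],[0,0,0,0,1],[0,0,0,0,1],[0,0,0,0,1],[0,0,0,0,1],[0,0,0,0,1],[0,0,0,0,1],[0,0,0,0,1],[0,0,0,0,1],[0,0,0,0,1]]'
python3 -c "
from h import *
goto(.4111,.259,.1420,56.7)"
```

```text
time: 12.6
ee_pos: [0.4113, 0.2593, 0.1427]
eef_rot: [0.88, 0.476, -0.001, -0.001]
ft_force: [-2.6, -1.8, 5.3]
width: 0.0278
t 12.6 pos [0.4113 0.2593 0.1427] yawx 56.79 tilt [-2.5e-03  1.0e-04 -1.0e+00] F [-2.59 -1.79  5.35] w 0.0278
shift cm [-0.04 -0.    0.07] turn 0.002 q [ 0.23  0.24 -0.96  1.9   0.21  1.11 -1.4 ]
time: 13.6
ee_pos: [0.4113, 0.2593, 0.1428]
eef_rot: [0.88, 0.476, -0.001, -0.001]
ft_force: [-2.1, -1.4, 4.4]
width: 0.0274
t 13.6 pos [0.4113 0.2593 0.1428] yawx 56.79 tilt [-2.4e-03 -1.0e-04 -1.0e+00] F [-2.13 -1.41  4.44] w 0.0274
shift cm [-0.04 -0.    0.08] turn 0.002 q [ 0.23  0.24 -0.96  1.9   0.21  1.11 -1.4 ]
```

```bash
python3 -m jog '[[0,0,-0.3,0,1],[0,0,-0.5,0,1],[0,0,-1,0,1],[0,0,-2,0,1],[0,0,-2,0,1],[0,0,0,0,1],[0,0,0,0,1],[0,0,0,0,1],[0,0,0,0,1],[0,0,0,0,1]]'
python3 -c "
from h import *
goto(.6242,.207,.18,159.4)"
```

```text
time: 14.6
ee_pos: [0.4104, 0.2587, 0.2016]
eef_rot: [0.88, 0.476, -0.002, -0.001]
ft_force: [-0.0, -0.0, -1.8]
width: 0.0273
t 14.6 pos [0.4104 0.2587 0.2016] yawx 56.84 tilt [-4.8e-03  1.0e-04 -1.0e+00] F [-0.   -0.03 -1.82] w 0.0273
shift cm [ 7.37 20.74  2.06] turn -1.79 q [ 0.27  0.16 -0.98  1.83  0.13  1.23 -1.33]
```

```bash
python3 -m jog '[[1,2.8,0,0,1],[1.4,4,0,0,1],[1.5,4.2,0,0,1],[1.5,4.2,0,0,1],[1.3,3.6,0,0,1],[0.6,1.8,0,0,1],[0,0,0,-0.1,1],[0,0,0,-0.14,1],[0,0,0,-0.14,1],[0,0,0,-0.14,1]]'
python3 -m jog '[[0,0,0,-0.14,1],[0,0,0,-0.14,1],[0,0,0,-0.14,1],[0,0,0,-0.14,1],[0,0,0,-0.14,1],[0,0,0,-0.14,1],[0,0,0,-0.14,1],[0,0,0,-0.14,1],[0,0,0,-0.1,1],[0,0,0,0,1]]'
python3 -c "
from h import *
goto(.6242,.207,.18,159.4)
cam('wrist','w4.png');cam('scene','s4.png');cam('top','t4.png')
a=cv2.imread('pics/w4.png');b=cv2.imread('pics/s4.png')[180:340,250:450]
cv2.imwrite('pics/m4.png',np.hstack([cv2.resize(a,(480,360)),cv2.copyMakeBorder(cv2.resize(b,(320,256)),0,104,0,0,0)]))"
```

```text
time: 15.6
ee_pos: [0.6303, 0.2032, 0.1903]
eef_rot: [0.722, 0.691, -0.007, -0.003]
ft_force: [0.1, -0.2, -2.0]
width: 0.0276
time: 16.6
ee_pos: [0.6292, 0.201, 0.1804]
eef_rot: [0.17, 0.985, -0.006, -0.013]
ft_force: [-0.6, -0.1, -2.6]
width: 0.0277
t 16.6 pos [0.6292 0.201  0.1804] yawx 160.46 tilt [-0.0276 -0.0075 -0.9996] F [-0.64 -0.14 -2.57] w 0.0277
shift cm [0.67 0.4  0.05] turn 0.018 q [ 0.34  0.74 -1.13  1.37  0.65  1.46  0.46]
```

View pics/m4.png

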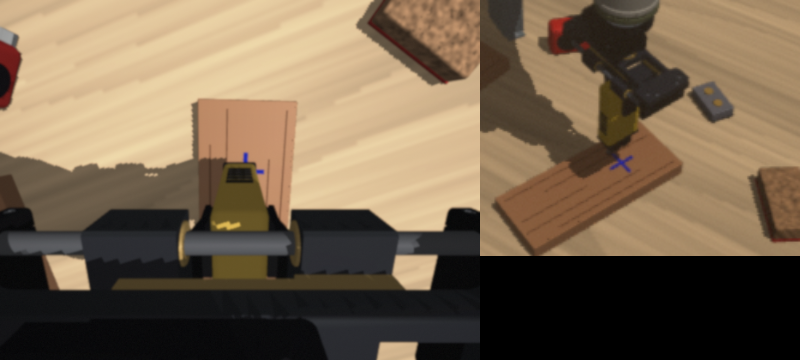

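The wrist view shows the cross peeking out past the meter at full-scale about (285,188), with the board's grain vertical in the image and so in line with the meter's width. In the scene crop the block is unmoved beside the arm. The tool leans about 1.6° inward, and descents have tended to lean it outward, so I'll use an up/down cycle.

```bash
python3 -m jog '[[0,0,-1,0.018,1],[0,0,-1,0,1],[0,0,-1,0,1],[0,0,-1,0,1],[0,0,-1,0,1],[0,0,-1,0,1],[0,0,2.5,0,1],[0,0,2.5,0,1],[0,0,0,0,1],[0,0,0,0,1]]'
python3 - <<'E'
from h import *
goto(.6242,.207,.18,159.4)
def cross(n,f,win,z=.026):
    c=r.camera(n);im=cv2.imread('pics/'+f);m=cv2.inRange(cv2.cvtColor(im,cv2.COLOR_BGR2HSV),(105,90,40),(135,255,255))
    x0,y0,x1,y1=win;v,u=np.nonzero(m[y0:y1,x0:x1]);u=u+x0;v=v+y0
    print(n,len(u),u.min(),u.max(),v.min(),v.max()); return c
cross('scene','s4.png',(320,265,360,300))
c=r.camera('scene')
im=cv2.imread('pics/s4.png');hsv=cv2.cvtColor(im,cv2.COLOR_BGR2HSV);m=cv2.inRange(hsv,(12,100,80),(30,255,255))
n,_,st,ce=cv2.connectedComponentsWithStats(m[225:258,385:412])
for i in range(1,n):
    if st[i,4]>9: print('stud',st[i,4],plane(c,*(ce[i]+[385,225]),.024).round(4))
E
```

```text
time: 17.75
ee_pos: [0.631, 0.2027, 0.2012]
eef_rot: [0.184, 0.983, -0.005, -0.01]
ft_force: [0.2, 0.5, -2.2]
width: 0.0279
t 17.75 pos [0.631  0.2027 0.2012] yawx 158.76 tilt [-0.0205 -0.0058 -0.9998] F [ 0.23  0.51 -2.25] w 0.0279
shift cm [0.75 0.18 2.14] turn -0.011 q [ 0.33  0.72 -1.13  1.34  0.63  1.49  0.44]
scene 43 332 344 277 286
stud 20 [0.4022 0.2463 0.024 ]
stud 17 [0.4178 0.2709 0.024 ]
```

```bash
python3 -m jog '[[0,0,-0.8,-0.011,1],[0,0,-0.8,0,1],[0,0,-0.8,0,1],[0,0,-0.8,0,1],[0.5,0.2,3.5,0,1],[0,0,3.5,0,1],[0,0,0,0,1],[0,0,0,0,1],[0,0,0,0,1],[0,0,0,0,1]]'
python3 - <<'E'
from h import *
goto(.6242,.207,.16,159.4)
cam('scene','s5.png');cam('wrist','w5.png')
E
```

```text
time: 18.85
ee_pos: [0.6298, 0.2087, 0.1768]
eef_rot: [0.179, 0.984, -0.001, -0.004]
ft_force: [0.5, 0.1, -1.7]
width: 0.0275
t 18.85 pos [0.6298 0.2087 0.1768] yawx 159.37 tilt [-8.8e-03 -7.0e-04 -1.0e+00] F [ 0.51  0.14 -1.72] w 0.0275
shift cm [ 0.45 -0.35  1.68] turn -0.0 q [ 0.33  0.73 -1.13  1.38  0.65  1.43  0.43]
```

```bash
python3 -m jog '[[0.2,-0.2,0.5,0,1],[0.17,-0.18,0.5,0,1],[0,0,0.5,0,1],[0,0,0.3,0,1],[0,0,0,0,1],[0,0,0,0,1],[0,0,0,0,1],[0,0,0,0,1],[0,0,0,0,1],[0,0,0,0,1]]'
python3 - <<'E'
from h import *
goto(.625,.2065,.15,159.4)
c=cam('wrist','w6.png');s=cam('scene','s6.png')
R=Ro.from_quat(r.read_state()['eef_rot']).as_matrix();print('foot mid',(r.read_state()['ee_pos']+R[:,2]*.1213).round(4))
a=cv2.imread('pics/w6.png')[120:290,190:370];b=cv2.imread('pics/s6.png')[210:310,290:390]
cv2.imwrite('pics/m6.png',np.hstack([cv2.resize(a,(400,400)),cv2.resize(b,(400,400),interpolation=cv2.INTER_CUBIC)]))
for c,f,w in((c,'w6.png',(230,120,330,240)),(s,'s6.png',(320,260,360,300))):
    m=cv2.inRange(cv2.cvtColor(cv2.imread('pics/'+f),cv2.COLOR_BGR2HSV),(105,90,40),(135,255,255))[w[1]:w[3],w[0]:w[2]]
    n,_,st,ce=cv2.connectedComponentsWithStats(m)
    for i in range(1,n):
        if st[i,4]>5: print(f,st[i]+[w[0],w[1],0,0,0],plane(c,*(ce[i]+w[:2]),.026).round(4))
E
```

```text
time: 19.95
ee_pos: [0.6246, 0.2063, 0.1578]
eef_rot: [0.179, 0.984, -0.001, -0.004]
ft_force: [-0.1, -0.3, -1.9]
width: 0.0278
t 19.95 pos [0.6246 0.2063 0.1578] yawx 159.36 tilt [-8.e-03 -6.e-04 -1.e+00] F [-0.1  -0.34 -1.89] w 0.0278
shift cm [-0.03  0.03  0.78] turn -0.001 q [ 0.34  0.74 -1.12  1.42  0.66  1.4   0.42]
foot mid [0.6236 0.2062 0.0365]
w6.png [278 186   5   4  19] [0.6061 0.2136 0.026 ]
w6.png [302 207   2   4   7] [0.6321 0.2261 0.026 ]
s6.png [332 277  13  10  30] [0.621  0.2097 0.026 ]
```

View pics/m6.png

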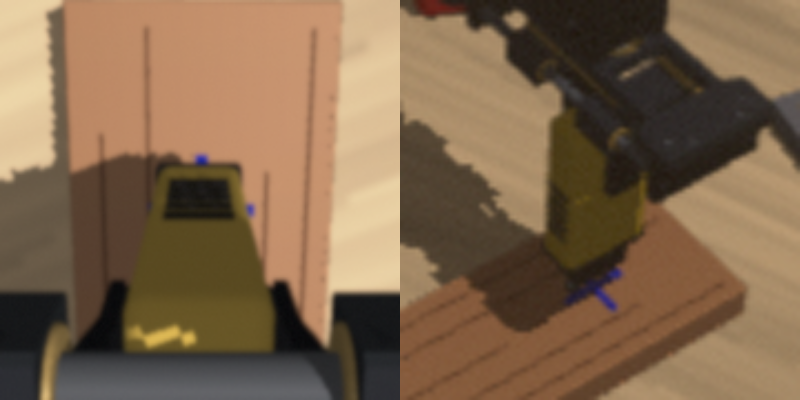

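The wrist crop shows the cross's along-grain arm tip at (201,160) and its side arm tip at (250,210), close to symmetric about the meter. The remaining correction is about 1 mm sideways.

```bash
python3 -m jog '[[-0.03,0.1,0.3,0,1],[0,0,0.3,0,1],[0,0,0.2,0,1],[0,0,0.15,0,1],[0,0,0,0,1],[0,0,0,0,1],[0,0,0,0,1],[0,0,0,0,1],[0,0,0,0,1],[0,0,0,0,1]]'
python3 -c "
from h import *
goto(.6254,.2071,.1438,159.4)"
```

```text
time: 21.05
ee_pos: [0.6253, 0.2073, 0.1476]
eef_rot: [0.179, 0.984, -0.001, -0.004]
ft_force: [0.3, -0.5, -2.5]
width: 0.0279
t 21.05 pos [0.6253 0.2073 0.1476] yawx 159.36 tilt [-7.9e-03 -5.0e-04 -1.0e+00] F [ 0.32 -0.52 -2.48] w 0.0279
shift cm [-0.02 -0.01  0.38] turn -0.001 q [ 0.34  0.75 -1.12  1.43  0.67  1.38  0.41]
```

```bash
python3 -m jog '[[0,0,0.1,0,1],[0,0,0.1,0,1],[0,0,0.1,0,1],[0,0,0.1,0,1],[0,0,0,0,1],[0,0,0,0,1],[0,0,0,0,1],[0,0,0,0,1],[0,0,0,0,1],[0,0,0,0,1]]'
python3 -c "
from h import *
goto(.6254,.2071,.1438,159.4)"
```

```text
time: 22.05
ee_pos: [0.6252, 0.2074, 0.1454]
eef_rot: [0.179, 0.984, -0.001, -0.003]
ft_force: [-2.8, -0.5, 3.6]
width: 0.0276
t 22.05 pos [0.6252 0.2074 0.1454] yawx 159.35 tilt [-0.007  -0.0011 -1.    ] F [-2.85 -0.45  3.63] w 0.0276
shift cm [-0.03 -0.02  0.16] turn -0.001 q [ 0.34  0.75 -1.11  1.43  0.67  1.38  0.41]
```

```bash
python3 -m jog '[[0,0,0.1,0,1],[0,0,0.1,0,1],[0,0,0.08,0,1],[0,0,0.03,0,1],[0,0,0,0,1],[0,0,0,0,1],[0,0,0,0,1],[0,0,0,0,1],[0,0,0,0,1],[0,0,0,0,1]]'
python3 -c "
from h import *
goto(.6254,.2071,.1438,159.4)"
```

```text
time: 23.05
ee_pos: [0.6251, 0.2074, 0.1448]
eef_rot: [0.179, 0.984, -0.002, -0.003]
ft_force: [-2.1, -1.5, 5.3]
width: 0.028
t 23.05 pos [0.6251 0.2074 0.1448] yawx 159.36 tilt [-0.0058 -0.002  -1.    ] F [-2.14 -1.49  5.25] w 0.028
shift cm [-0.04 -0.02  0.1 ] turn -0.001 q [ 0.34  0.75 -1.11  1.44  0.67  1.38  0.41]
```

```bash
python3 -m jog '[[0,0,0.12,0,1],[0,0,0.12,0,1],[0,0,0.12,0,1],[0,0,0.1,0,1],[0,0,0.05,0,1],[0,0,0.05,0,1],[0,0,0.05,0,1],[0,0,0.05,0,1],[0,0,0.05,0,1],[0,0,0.05,0,1]]'
python3 -c "
from h import *
goto(.6254,.2071,.1438,159.4)"
```

```text
time: 24.05
ee_pos: [0.625, 0.2077, 0.1428]
eef_rot: [0.179, 0.984, -0.002, -0.001]
ft_force: [-2.9, -2.1, 9.1]
width: 0.028
t 24.05 pos [0.625  0.2077 0.1428] yawx 159.36 tilt [-0.0037 -0.0038 -1.    ] F [-2.92 -2.12  9.08] w 0.028
shift cm [-0.06 -0.04 -0.1 ] turn -0.001 q [ 0.34  0.75 -1.11  1.44  0.67  1.37  0.41]
```

```bash
python3 -m jog '[[0,0,-0.03,0,1],[0,0,0,0,1],[0,0,0,0,1],[0,0,0,0,1],[0,0,0,0,1],[0,0,0,0,1],[0,0,0,0,1],[0,0,0,0,1],[0,0,0,0,1],[0,0,0,0,1]]'
python3 -c "
from h import *
goto(.6254,.2071,.1438,159.4)
c=cam('scene','s7.png');s=r.read_state();print(s['ft_force'],s['ee_pos'])
a=cv2.imread('pics/s7.png')[210:310,290:390];b=cv2.imread('pics/s7.png')[120:320,150:450]
cv2.imwrite('pics/m7.png',np.hstack([cv2.resize(a,(400,400),interpolation=cv2.INTER_CUBIC),cv2.resize(b,(400,267)) if 0 else cv2.copyMakeBorder(cv2.resize(b,(400,267)),0,133,0,0,0)]))
c=r.camera('wrist')
"
```

```text
time: 25.05
ee_pos: [0.6248, 0.2078, 0.1449]
eef_rot: [0.179, 0.984, -0.002, -0.001]
ft_force: [-2.6, -1.7, 4.5]
width: 0.0278
t 25.05 pos [0.6248 0.2078 0.1449] yawx 159.37 tilt [-0.0032 -0.0045 -1.    ] F [-2.57 -1.74  4.49] w 0.0278
shift cm [-0.08 -0.04  0.11] turn -0.001 q [ 0.34  0.75 -1.11  1.44  0.67  1.37  0.41]
[-2.42269047 -1.56277146  4.89918516] [0.62481698 0.20773706 0.14492671]
```

View pics/m7.png

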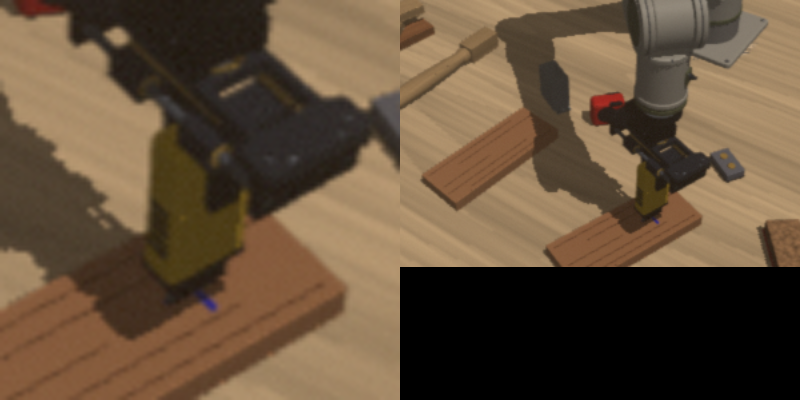

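```bash
python3 -m jog '[[0,0,0.08,0,1],[0,0,0.08,0,1],[0,0,0.08,0,1],[0,0,0.04,0,1],[0,0,0.03,0,1],[0,0,0.03,0,1],[0,0,0.03,0,1],[0,0,0.03,0,1],[0,0,0.03,0,1],[0,0,0.03,0,1]]'
python3 -c "
from h import *
goto(.6254,.2071,.1438,159.4)
for i in range(5): c=cam('wrist','w8.png')
goto(.6254,.2071,.1438,159.4)
w=(230,120,330,240)
m=cv2.inRange(cv2.cvtColor(cv2.imread('pics/w8.png'),cv2.COLOR_BGR2HSV),(105,90,40),(135,255,255))[w[1]:w[3],w[0]:w[2]]
n,_,st,ce=cv2.connectedComponentsWithStats(m)
for i in range(1,n):
  if st[i,4]>3: print(st[i],plane(c,*(ce[i]+w[:2]),.026).round(4))
"
```

```text
time: 26.15
ee_pos: [0.6247, 0.2079, 0.1436]
eef_rot: [0.179, 0.984, -0.003, -0.001]
ft_force: [-2.1, -1.8, 6.7]
width: 0.0281
t 26.15 pos [0.6247 0.2079 0.1436] yawx 159.35 tilt [-0.0021 -0.0053 -1.    ] F [-2.15 -1.8   6.69] w 0.0281
shift cm [-0.09 -0.05 -0.02] turn -0.001 q [ 0.33  0.75 -1.11  1.44  0.67  1.37  0.41]
t 26.4 pos [0.6247 0.2079 0.1436] yawx 159.36 tilt [-0.0021 -0.0054 -1.    ] F [-3.42 -2.33  7.4 ] w 0.0279
shift cm [-0.09 -0.05 -0.02] turn -0.001 q [ 0.33  0.75 -1.11  1.44  0.67  1.37  0.41]
[24 90  2  4  7] [0.6167 0.1869 0.026 ]
```

```bash
python3 -c "
from h import *
print(r.close_job()); goto(.6254,.2071,.1438,159.4)"
```

```text
the job is handed in; nothing more can be done
None
the job is handed in; nothing more can be done
```

I lifted the meter out of its holder and checked it on the reference block's two studs. I then took the reading at the blue cross and handed in while still gripping and pressing. The last clock reading was 26.4 s, against the 51 s limit.

- **Stud check:** the meter stayed pressed for over 2 s at about 6–7 N, with the feet roughly 2.3 mm in. Both studs measured in exactly the same place from the scene camera before and after.
- **Reading:** the total push was about 9 N, from 7.4 N at the wrist plus the meter's weight. From the tool height, the feet were about 3.7 mm in, close to half-way.
- **Position:** the feet were within about 1 mm of the cross centre. The meter was in line with the grain and leaning about 0.3°.
- **Brief over-press:** while adjusting at the board I reached about 11 N (roughly 4.5 mm in) for a moment, then eased back.
- **Disagreement between views:** the first estimates of the cross differed by 2–3 mm, so I relied on the close wrist-camera view.
- **Not fully checked:** a sideways force of about 3–4 N remained while pressing on the board. I saw no shift, but I did not re-measure the board's position. I looked at the other things on the bench only in the pictures.

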